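# Find the sleeve whose plug still moves and seat the push rod in it

### The arm

A 6-joint arm with a two-finger parallel gripper is mounted at the origin on a cart in front of the work surface, level with it; the furniture and walls round the work are solid. World frame = base frame: x ahead of the robot, y to its left, z up, the work surface at z = 0. Lengths are in m, angles in rad, forces in N, time in s.
With the tool pointing down it reaches from about 0.375 to 0.975 m from the base axis. Payload 3.8 kg.
Tool frame: the origin (TCP) lies between the finger pads; the fingertips stand 19 mm ahead of it and the grasp point (between the pads) is the TCP; z points along the fingers, y is the line along which they close (so a half turn about z gives the same grasp; the last joint's range is limited). The gripper opens to 85 mm and grips with 20 to 120 N. Pads are 22 mm wide; open, the fingers measure 114 mm over their backs; the gripper's body (76 mm by 85 mm) begins 54 mm behind the grasp point. The pads swing forward as they close: fully open they stand 13 mm farther back than shut.
Start: joints at [1.065, 0.264, 1.604, -0, 1.274, -0.037], TCP at [0.305, 0.602, 0.25] pointing down, gripper open.
Joint ranges: [-2.63, 2.63], [-0.94, 2.18], [0.31, 2.57], [-1.31, 4.45], [0, 2.66], [-2.55, 2.55]. Speed limits (rad/s): [2.57, 2.57, 3.14, 3.14, 3.14, 3.14].

### API

Orientations are given as [roll, pitch, yaw] about the fixed x, y, z axes, in that order (R = Rz(yaw) Ry(pitch) Rx(roll)).
In Python, from plant import read_state, camera, finish_job gives the robot as it stands.
- The arm moves only by the tool play_rows, never from a script. Its argument "deltas" is a list of rows, each an object with "dp": the shift along the world's x, y, z in m, a list of three; "rotation": the turn, a rotation vector about the world's x, y, z in degrees, a list of three; "jaw": the closure, from 0 (fully open) to 1 (shut). In form: [{"dp": [x, y, z], "rotation": [rx, ry, rz], "jaw": jaw}, ...]. A call has 1 to 10 rows; each row shifts and turns the commanded pose from where the row before left it; what a row does not reach is not made up. A row lasts 1/12 s, in which the tool goes at most 41.7 mm and 7.16 degrees, less where a joint would pass 70% of its speed; a pose out of reach is approached as far as the arm can. A call with a gripper value outside its range is refused whole. The fingers move at their own pace and stop on an object; "newtons" is the grip in N (left out, the last holds). Time passes only in rows, so rows that do not move let the fingers close. It gives the time, the measured TCP pose, the force, the opening and the grip force at its end, in the units of the state.
- read_state(): the state, without advancing time (a new reading comes with each control period).
- camera(name): name is "scene" or "top" or "wrist"; returns a dict with "img" (384x512x3 uint8, red, green, blue), "fx", "fy", "cx", "cy" (pixels), "camera_from_world" (4x4, takes a point from world to camera coordinates). Camera axes: x right, y down, z forward; pixel columns grow to the right and rows downward; lengths in m; the calibration is good to about 2 mm. The wrist camera is an equidistant fisheye: a pixel r from the principal point sees the ray r / f radians off the axis. A picture is of the moment at which its call begins. There is no depth.
- finish_job(): hands the job in; it is judged then, once.
The state is a dict: "clock": time; "joint_positions": joint angles; "joint_velocities": joint speeds; "tau": joint torques, N m; "ee_pos": TCP position; "tool_rot": TCP orientation; "contact_force": force on the tool from outside, world axes, zero at the start; "wrist_torque": the same for the moment, N m; "grip_width": finger opening in m; "gripper_force": force on a finger pad.
Only numpy, scipy, OpenCV 4.12 (cv2) and the standard library are available. Lean on these libraries where they do the work, as an engineer would, in place of code of your own. Each camera call takes 0.05 s, during which the arm holds its last target. There are 200 camera calls.

### The job

Take the steel push rod out of the wooden block and use it to feel which of the three upright sleeves on the rack has a plug that still moves: two plugs are seized, one is only stiff and goes down when pushed firmly. Push that plug down and leave the rod standing in its sleeve, fully home with its collar down on the sleeve's rim. Do not shift the capacitor, the pliers or the small battery.

Things in the scene. Friction and masses are not known exactly. Their poses are not given: they have to be found in the camera images.
- rod: Loose bare metal push rod, about 80 g, upright in the wooden block. Origin: centre of its collar's underside, 64 mm above the worktop at the start; z up along the rod. Shaft 8 mm thick, 55 mm long below the origin, tip bevelled to 5 mm; collar 22 mm wide, 4 mm thick; above it the round handle, 14 mm thick, z 4 to 60 mm. Grip the handle from above, with about 50 N so that it does not slip.
- rack: Fixed aluminium base plate, 60 x 160 x 10 mm (x, y, z), origin at the centre of its underside. It carries three identical upright steel sleeves, 20 mm outside (23 mm at the rim), at y = -45, 0, +45 mm; rims 85 mm above the worktop. Bore 10 mm, flared to about 13 mm over the top 6 mm. In each a dark plug, its top 22 mm below the rim; all look alike.
- mouth0 (a point): Centre of the rim of the sleeve at the rack's y = -45 mm, 85 mm above the worktop. Of the three sleeves' plugs two are seized and do not give at all; one, another each time, resists with about 8 N (9 N while moving), slides down and stays where it was pushed. It can go 38 mm down; the rod needs 33 mm. 15 to 20 N of push tells them apart.
- mouth1 (a point): Centre of the rim of the middle sleeve, 85 mm above the worktop. The shaft has 1 mm of play all round in a bore: held off-centre or leaning it can bind part-way, then let go so that it straightens itself, and press on the flat top of its handle.
- mouth2 (a point): Centre of the rim of the sleeve at the rack's y = +45 mm, 85 mm above the worktop.
- stand: Wooden block, fixed, 60 x 100 x 64 mm (x, y, z), origin at the centre of its underside. Two blind holes in its top, 60 mm deep: one of 13 mm at y = -22 mm, which holds the rod, and an empty one of 11 mm at y = +26 mm. The rod's shaft has about 2.5 mm of play all round.
- big_cap: Bystander: upright cylindrical capacitor with dark sleeve, 25 mm across, 44 mm tall, loose; origin at the centre of its underside.
- pliers_blue: Bystander: small pliers lying flat between the rack and the wooden block, 146 x 49 x 12 mm, loose; origin at the centre of the underside, long side along x.
- battery_9v: Bystander: small block battery lying flat, 49 x 27 x 18 mm, loose; origin at the centre of the underside.
Things that resemble listed ones, but are neither listed nor needed, are in the scene too. Of the things shaped like the rod, the metal one is meant.

How it is judged:
At the end, for the whole second after the job is handed in: The rod stands upright (within 0.06 rad) and still in one of the three sleeves, its collar's underside centred within 3 mm of that sleeve's mouth and no more than 3 mm above the rim. Only the sleeve whose plug moves lets the rod go that deep (((horizontal distance between rod and mouth0 below 0.003 m and z of rod in the frame of mouth0 below 0.003 m) or (horizontal distance between rod and mouth1 below 0.003 m and z of rod in the frame of mouth1 below 0.003 m) or (horizontal distance between rod and mouth2 below 0.003 m and z of rod in the frame of mouth2 below 0.003 m)) and height (world z) of rod above 0.08 m and angle between rod's own z axis and vertical below 0.06 rad and linear speed of rod below 0.01 m/s); the robot touches nothing.
It fails at once if a bystander (capacitor, pliers, small battery) was moved more than 30 mm (distance of any of big_cap, pliers_blue, battery_9v from where it was at the start of the episode above 0.03 m).
It also fails if it takes over 58 s, if anything falls off the work surface, if the arm or the gripper's body presses on something with over 40 N, if the wrist force passes 120 N, or if a joint passes its speed limit or range.

## Working session

There is one attempt and no reset: what is moved stays moved. The work goes in short steps, Python scripts to look and compute and a tool call to move; the robot and the scene stay as the last step left them, time stands still between calls to the robot, and variables do not carry over. Pictures are saved under pics/ and viewed, at most 10 in all, crops included, and the job is handed in when it is done.

Besides the shell and the picture viewer there is one more tool, called after "Emit:" as name([rows], argument=value, ...), one row to a line, values as JSON. play_rows: Moves the arm, as the interface text tells. Its arguments: {"type":"object","properties":{"deltas":{"type":"array","items":{"type":"object","properties":{"dp":{"type":"array","items":{"type":"number"}},"rotation":{"type":"array","items":{"type":"number"}},"jaw":{"type":"number"}}}},"newtons":{"type":"number"}},"required":["deltas"]}

```bash
mkdir -p pics; cat > h.py <<'E'
import numpy as np, cv2
from plant import read_state, camera, finish_job
def ray(c,u,v,fish=False):
    x,y=(u-c["cx"])/c["fx"],(v-c["cy"])/c["fy"]
    if fish:
        t=np.hypot(x,y); d=np.array([x/t*np.sin(t),y/t*np.sin(t),np.cos(t)]) if t>1e-9 else np.array([0,0,1.])
    else: d=np.array([x,y,1.])
    M=np.array(c["camera_from_world"]); R,t=M[:3,:3],M[:3,3]
    return -R.T@t, R.T@d
def at(c,u,v,z,fish=False):
    o,d=ray(c,u,v,fish); return np.round(o+d*(z-o[2])/d[2],4)
E
python3 - <<'E'
from h import *
import pickle
cs={n:camera(n) for n in("top","scene")}
pickle.dump(cs,open("c0.pkl","wb"))
for n,c in cs.items():
    cv2.imwrite(f"pics/{n}0.png",cv2.resize(c["img"][:,:,::-1],(800,600),interpolation=cv2.INTER_CUBIC)); print(n,c["fx"],ray(c,256,192))
print(read_state())
E
```

```text
top 388.27389205317303 (array([ 0.33664995, -0.00760667,  1.04607543]), array([ 0.11599466, -0.01188428, -0.99319591]))
scene 436.3423532791647 (array([-0.10224974,  0.72861357,  0.6901772 ]), array([ 0.48649072, -0.67668728, -0.55269075]))
{'clock': 0.1, 'joint_positions': array([ 1.06514384e+00,  2.64687557e-01,  1.60526291e+00, -1.65999998e-05,
        1.27371594e+00, -3.68927820e-02]), 'joint_velocities': array([-0.00043115, -0.00241843, -0.00311738,  0.00115915, -0.00236508,
       -0.00151161]), 'tau': array([ 4.46604663e-04, -5.16706467e+01, -3.68591094e+01,  1.19718570e-04,
        6.34144453e-03,  2.59814740e-06]), 'ee_pos': array([0.30464404, 0.60162726, 0.24906618]), 'tool_rot': array([-3.13951973e+00, -6.06370449e-05,  2.67283776e+00]), 'contact_force': array([-0.62765457,  0.5793752 ,  1.21409431]), 'wrist_torque': array([-0.00346599,  0.02732846, -0.00323356]), 'gripper_force': 0.0, 'grip_width': 0.08539485590458618}
```

View pics/top0.png

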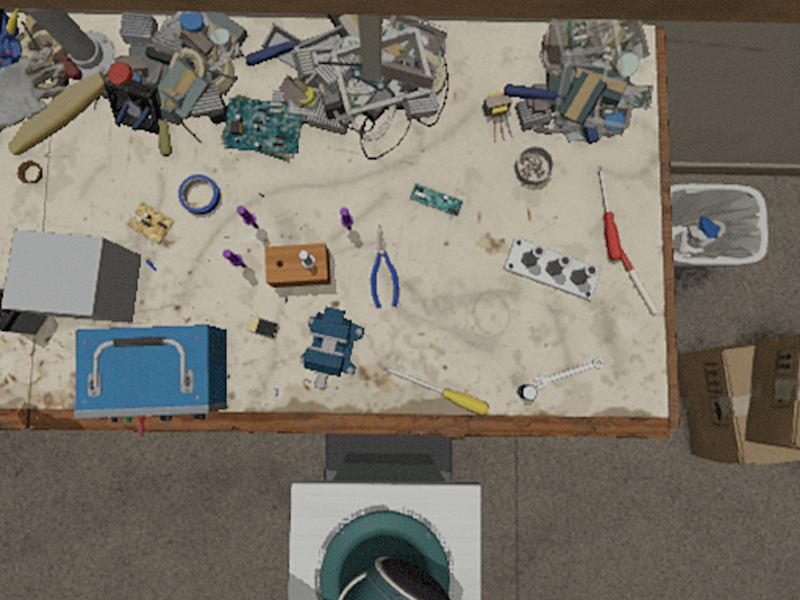

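View pics/scene0.png

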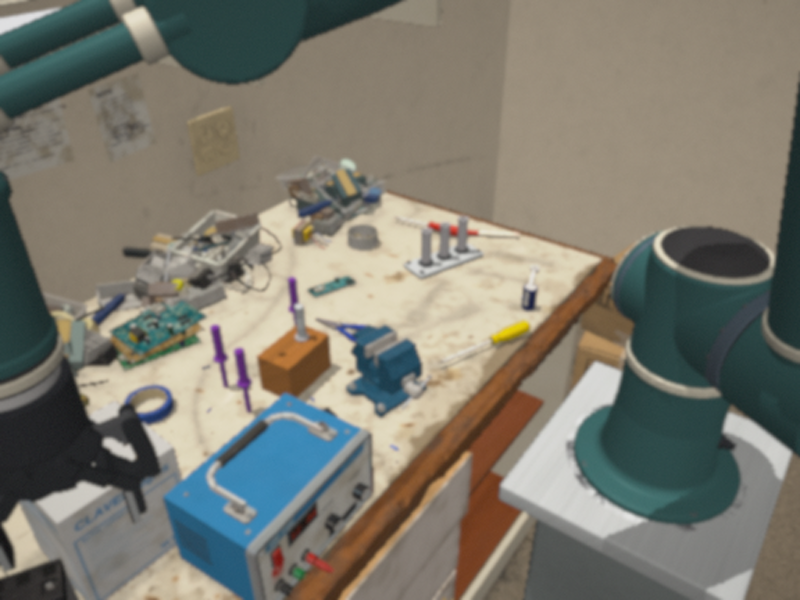

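The top view shows the metal rod's handle at (307,258) in the wooden block, with the block centred at about (297,265). The sleeves are at about (530,259), (556,268) and (582,276). The pliers are at (382,275), the battery at (263,327) and a vise at (335,342).

```bash
python3 - <<'E'
from h import *
import pickle
c=pickle.load(open("c0.pkl","rb")); t=c["top"]
s=.64
def p(n,u,v,z): print(n,at(t,u*s,v*s,z))
p("rodtop",306,256,.124)
for q in((266,247),(327,243),(330,284),(268,286)): p("block",*q,.064)
for q in((516,240),(601,268),(592,299),(506,268)): p("plate",*q,.01)
for q in((530,257),(555,266),(581,274)): p("sleeve",*q,.085)
p("vise",335,342,.06);p("vise top",320,308,.05);p("box",75,325,.15)
i=t["img"][:,:,::-1]
a=cv2.resize(i[145:205,160:240],(800,600),interpolation=cv2.INTER_CUBIC)
b=cv2.resize(i[145:205,315:395],(800,600),interpolation=cv2.INTER_CUBIC)
cv2.imwrite("pics/z.png",cv2.resize(np.hstack([a,b]),(800,300),interpolation=cv2.INTER_AREA))
E
```

```text
rodtop [0.5104 0.1271 0.124 ]
block [0.5356 0.2019 0.064 ]
block [0.5439 0.102  0.064 ]
block [0.4759 0.0953 0.064 ]
block [0.4711 0.1961 0.064 ]
plate [ 0.5659 -0.2207  0.01  ]
plate [ 0.5188 -0.3681  0.01  ]
plate [ 0.4644 -0.3513  0.01  ]
plate [ 0.5163 -0.2029  0.01  ]
sleeve [ 0.5218 -0.2276  0.085 ]
sleeve [ 0.5077 -0.2678  0.085 ]
sleeve [ 0.4954 -0.3095  0.085 ]
vise [0.3816 0.0851 0.06  ]
vise top [0.4377 0.1122 0.05  ]
box [0.397  0.4595 0.15  ]
```

View pics/z.png

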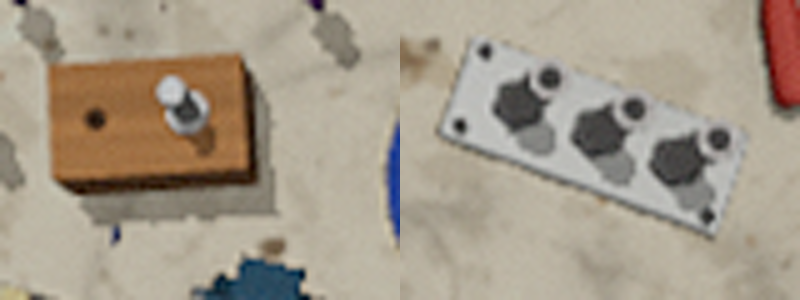

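The crop shows the rod's handle top at mosaic (170,90), leaning image-left from its collar at about (185,108). That offset is perspective. The sleeve rims are the pale rings at (550,78), (634,108) and (719,138), not the dark base nuts.

```bash
python3 - <<'E'
from h import *
import pickle
t=pickle.load(open("c0.pkl","rb"))["top"]
def p(n,m,v,z,x0): 
    print(n,at(t,x0+m/5-.4,145+v/5-.4,z))
p("rodtop",170,90,.124,160); p("collar",185,109,.068,160); p("hole26",96,119,.064,160)
for q in((50,65),(243,54),(253,181),(57,180)): p("block",*q,.064,160)
for q in((550,78),(634,108),(719,138)): p("rim",q[0]-400,q[1],.085,315)
for q in((472,38),(748,130),(715,238),(438,132)): p("plate",q[0]-400,q[1],.01,315)
E
```

```text
rodtop [0.5133 0.1325 0.124 ]
collar [0.5143 0.1331 0.068 ]
hole26 [0.5091 0.179  0.064 ]
block [0.5369 0.2035 0.064 ]
block [0.5442 0.1048 0.064 ]
block [0.4783 0.0979 0.064 ]
block [0.4773 0.1977 0.064 ]
rim [ 0.533  -0.2414  0.085 ]
rim [ 0.5183 -0.2836  0.085 ]
rim [ 0.5037 -0.3263  0.085 ]
plate [ 0.5698 -0.2173  0.01  ]
plate [ 0.5214 -0.367   0.01  ]
plate [ 0.4621 -0.3478  0.01  ]
plate [ 0.5176 -0.1985  0.01  ]
```

Emit:
play_rows([
  {"dp": [0.016, -0.036, 0], "rotation": [0, 0, 0], "jaw": 0.4},
  {"dp": [0.016, -0.036, 0], "rotation": [0, 0, 0], "jaw": 0.4},
  {"dp": [0.016, -0.036, 0], "rotation": [0, 0, 0], "jaw": 0.4},
  {"dp": [0.016, -0.036, 0], "rotation": [0, 0, 0], "jaw": 0.4},
  {"dp": [0.016, -0.036, 0], "rotation": [0, 0, 0], "jaw": 0.4},
  {"dp": [0.016, -0.036, 0], "rotation": [0, 0, 0], "jaw": 0.4},
  {"dp": [0.016, -0.036, 0], "rotation": [0, 0, 0], "jaw": 0.4},
  {"dp": [0.016, -0.036, 0], "rotation": [0, 0, 0], "jaw": 0.4},
  {"dp": [0.016, -0.036, 0], "rotation": [0, 0, 0], "jaw": 0.4},
  {"dp": [0.016, -0.036, 0], "rotation": [0, 0, 0], "jaw": 0.4},
], newtons=50)

```text
clock: 0.93
ee_pos: [0.465, 0.2402, 0.2499]
tool_rot: [-3.141, -0.0, 2.673]
contact_force: [0.4, -0.2, -0.2]
grip_width: 0.0517
gripper_force: 0.0
```

Emit:
play_rows([
  {"dp": [0.016, -0.036, -0.01], "rotation": [0, 0, 0], "jaw": 0.4},
  {"dp": [0.016, -0.036, -0.01], "rotation": [0, 0, 0], "jaw": 0.4},
  {"dp": [0.012, -0.027, -0.02], "rotation": [0, 0, 0], "jaw": 0.4},
  {"dp": [0.005, -0.01, -0.01], "rotation": [0, 0, 0], "jaw": 0.4},
  {"dp": [0, 0, 0], "rotation": [0, 0, 0], "jaw": 0.4},
  {"dp": [0, 0, 0], "rotation": [0, 0, 0], "jaw": 0.4},
])

```text
clock: 1.43
ee_pos: [0.5131, 0.133, 0.1992]
tool_rot: [-3.14, -0.003, 2.671]
contact_force: [0.7, -0.1, -0.1]
grip_width: 0.0514
gripper_force: 0.0
```

```bash
python3 - <<'E'
from h import *
import pickle
c=camera("wrist"); pickle.dump(c,open("w1.pkl","wb")); s=read_state()
print(s["clock"],s["ee_pos"],s["tool_rot"],s["grip_width"],s["contact_force"],c["fx"],c["cx"],c["cy"])
M=c["camera_from_world"]
def proj(p):
    q=M[:3,:3]@p+M[:3,3]; r=np.hypot(*q[:2]); th=np.arctan2(r,q[2]); return np.round([c["cx"]+c["fx"]*th*q[0]/r,c["cy"]+c["fy"]*th*q[1]/r],1)
for n,p in dict(top=[.5135,.133,.124],col=[.5135,.133,.068],tip=s["ee_pos"]-[0,0,.019]).items(): print(n,proj(np.array(p)),proj(np.array(p))*1.5625)
cv2.imwrite("pics/w1.png",cv2.resize(c["img"][:,:,::-1],(800,600),interpolation=cv2.INTER_CUBIC))
E
```

```text
1.4833 [0.51358347 0.13389509 0.20017368] [ 3.14150057e+00 -1.18425088e-03  2.67258484e+00] 0.051196003594522 [-0.1326177  -0.13384054  0.24395192] 297.3186396354542 255.51223986929827 191.8465322261493
top [256.8 211.9] [401.25    331.09375]
col [256.6 190.7] [400.9375  297.96875]
tip [258.8 247.7] [404.375   387.03125]
```

View pics/w1.png

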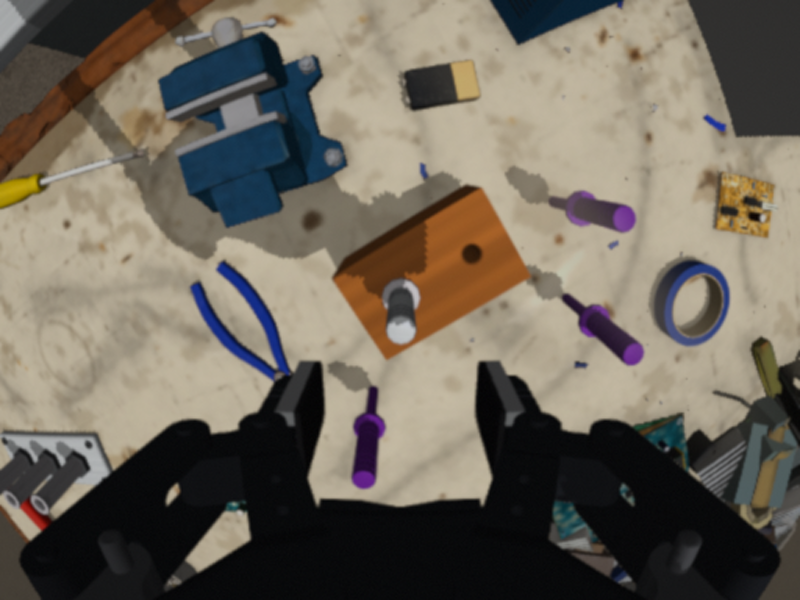

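The wrist view shows the handle top at (401,331), exactly where my estimate projects. I'll descend and grip.

Emit:
play_rows([
  {"dp": [0, 0, -0.03], "rotation": [0, 0, 0], "jaw": 0.4},
  {"dp": [0, 0, -0.03], "rotation": [0, 0, 0], "jaw": 0.4},
  {"dp": [0, 0, -0.025], "rotation": [0, 0, 0], "jaw": 0.4},
  {"dp": [0, 0, -0.015], "rotation": [0, 0, 0], "jaw": 0.4},
  {"dp": [0, 0, 0], "rotation": [0, 0, 0], "jaw": 0.4},
  {"dp": [0, 0, 0], "rotation": [0, 0, 0], "jaw": 1},
  {"dp": [0, 0, 0], "rotation": [0, 0, 0], "jaw": 1},
  {"dp": [0, 0, 0], "rotation": [0, 0, 0], "jaw": 1},
  {"dp": [0, 0, 0], "rotation": [0, 0, 0], "jaw": 1},
  {"dp": [0, 0, 0], "rotation": [0, 0, 0], "jaw": 1},
], newtons=50)

```text
clock: 2.32
ee_pos: [0.5155, 0.1339, 0.1024]
tool_rot: [3.139, 0.003, 2.673]
contact_force: [0.3, 2.4, 5.9]
grip_width: 0.0127
gripper_force: 49.1
```

Emit:
play_rows([
  {"dp": [0, 0, 0], "rotation": [0, 0, 0], "jaw": 1},
  {"dp": [0, 0, 0.015], "rotation": [0, 0, 0], "jaw": 1},
  {"dp": [0, 0, 0.03], "rotation": [0, 0, 0], "jaw": 1},
  {"dp": [0, 0, 0.03], "rotation": [0, 0, 0], "jaw": 1},
  {"dp": [0, 0, 0.03], "rotation": [0, 0, 0], "jaw": 1},
  {"dp": [0, 0, 0], "rotation": [0, 0, 0], "jaw": 1},
])

```text
clock: 2.82
ee_pos: [0.5182, 0.1339, 0.2128]
tool_rot: [3.134, 0.01, 2.672]
contact_force: [0.7, -0.1, -0.5]
grip_width: 0.0125
gripper_force: 49.4
```

Emit:
play_rows([
  {"dp": [0.002, -0.037, 0.002], "rotation": [0, 0, 0], "jaw": 1},
  {"dp": [0.002, -0.037, 0], "rotation": [0, 0, 0], "jaw": 1},
  {"dp": [0.002, -0.037, 0], "rotation": [0, 0, 0], "jaw": 1},
  {"dp": [0.002, -0.037, 0], "rotation": [0, 0, 0], "jaw": 1},
  {"dp": [0.002, -0.037, 0], "rotation": [0, 0, 0], "jaw": 1},
  {"dp": [0.002, -0.037, 0], "rotation": [0, 0, 0], "jaw": 1},
  {"dp": [0.002, -0.037, 0], "rotation": [0, 0, 0], "jaw": 1},
  {"dp": [0.002, -0.037, 0], "rotation": [0, 0, 0], "jaw": 1},
  {"dp": [0.002, -0.037, 0], "rotation": [0, 0, 0], "jaw": 1},
  {"dp": [0.001, -0.03, 0], "rotation": [0, 0, 0], "jaw": 1},
])

```text
clock: 3.65
ee_pos: [0.5324, -0.2326, 0.2068]
tool_rot: [-3.141, 0.0, 2.672]
contact_force: [-0.1, 0.1, -0.2]
grip_width: 0.0129
gripper_force: 49.3
```

Emit:
play_rows([
  {"dp": [0, -0.012, 0], "rotation": [0, 0, 0], "jaw": 1},
  {"dp": [0, 0, 0], "rotation": [0, 0, 0], "jaw": 1},
  {"dp": [0, 0, 0], "rotation": [0, 0, 0], "jaw": 1},
  {"dp": [0, 0, 0], "rotation": [0, 0, 0], "jaw": 1},
])

```text
clock: 3.98
ee_pos: [0.5326, -0.2406, 0.2068]
tool_rot: [3.141, -0.001, 2.673]
contact_force: [0.7, 0.5, -0.7]
grip_width: 0.0127
gripper_force: 49.3
```

```bash
cat >> h.py <<'E'
def proj(c,p,fish=True):
    M=c["camera_from_world"];q=M[:3,:3]@np.array(p)+M[:3,3]
    if not fish: return np.array([c["cx"]+c["fx"]*q[0]/q[2],c["cy"]+c["fy"]*q[1]/q[2]])
    r=np.hypot(*q[:2]); th=np.arctan2(r,q[2]); return np.array([c["cx"]+c["fx"]*th*q[0]/r,c["cy"]+c["fy"]*th*q[1]/r])
E
python3 - <<'E'
from h import *
import pickle
c={n:camera(n) for n in("wrist","top","scene")}; pickle.dump(c,open("w2.pkl","wb")); s=read_state()
print(s["clock"],s["ee_pos"],s["tool_rot"],s["grip_width"],s["contact_force"])
w=c["wrist"]; e=s["ee_pos"]
for n,p in dict(collar=e-[0,0,.038],tip=e-[0,0,.093],m2=[.533,-.2414,.085],m1=[.5183,-.2836,.085],m0=[.5037,-.3263,.085]).items(): print(n,proj(w,p),proj(c["top"],p,False),proj(c["scene"],p,False))
cv2.imwrite("pics/w2.png",cv2.resize(w["img"][120:300,136:376,::-1],(800,600),interpolation=cv2.INTER_CUBIC))
E
```

```text
4.1333 [ 0.53298565 -0.2403121   0.20719648] [ 3.14130678e+00 -4.24257409e-04  2.67454048e+00] 0.012864765147802854 [ 0.23168029 -0.05555581 -0.92394286]
collar [257.43604113 233.09047465] [352.90297213 152.99075224] [273.17092903 120.27392632]
tip [256.94084105 203.9188281 ] [347.02297064 157.83867044] [272.80436062 137.58861707]
m2 [255.63183343 193.83397858] [344.59882691 160.19339949] [272.81630523 146.30790977]
m1 [204.77638366 200.32146614] [361.38838024 166.20184445] [284.62101349 142.31453907]
m0 [156.96158513 206.66230947] [378.4183246  172.18949776] [296.11002674 138.378877  ]
```

View pics/w2.png

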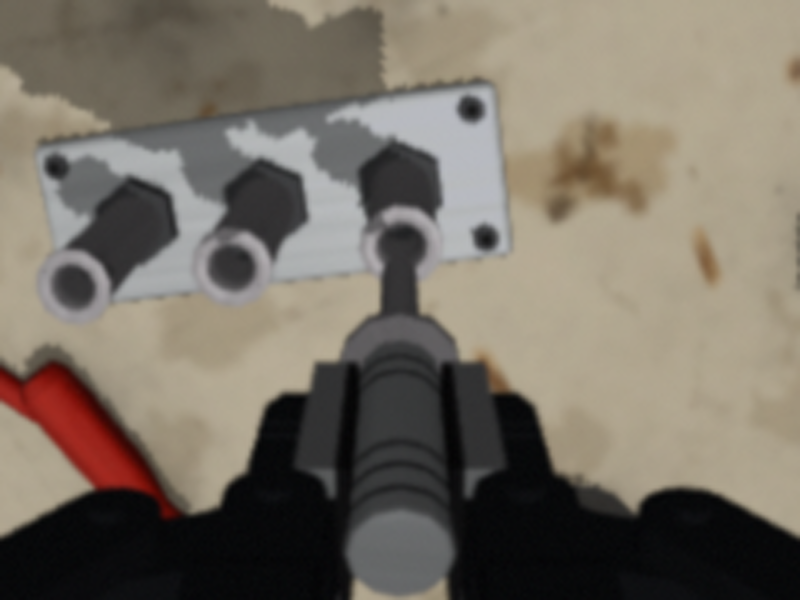

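The wrist crop shows rims at (403,243), (233,267) and (74,286), the collar spanning x 343–458 with its far edge at y≈317, and the handle top centred at (400,552). I'll overlay a model of the held rod to check its offset and tilt.

```bash
python3 - <<'E'
from h import *
import pickle
w=pickle.load(open("w2.pkl","rb"))["wrist"]
e=np.array([.5328,-.2404,.207])
print("cam",ray(w,256,192)[0])
for n,u,v in(("m2",403,243),("m1",233,267),("m0",74,286)):
    print(n,at(w,136+u/3.333-.35,120+v/3.333-.35,.085,True))
def cr(p): return (proj(w,p)-[136,120]+.35)*3.333
a=np.linspace(0,6.28,73)
def circ(r,z): 
    P=np.array([cr(e+[r*np.cos(t),r*np.sin(t),z]) for t in a]); return P.min(0).round(),P.max(0).round(),P.mean(0).round(1)
o=-.0385
print("handle top",circ(.007,o+.06)); print("collar top",circ(.011,o+.004)); print("collar bot",circ(.011,o))
print("tip",circ(.0025,o-.055)); print("shaft mid",circ(.004,o-.03))
E
```

```text
cam [ 0.46918408 -0.20950812  0.32962901]
m2 [ 0.5323 -0.2402  0.085 ]
m1 [ 0.5182 -0.2827  0.085 ]
m0 [ 0.5031 -0.3249  0.085 ]
handle top (array([351., 523.]), array([465., 615.]), array([408.1, 570.3]))
collar top (array([342., 326.]), array([469., 441.]), array([405.5, 384.9]))
collar bot (array([343., 318.]), array([467., 431.]), array([405.3, 375.7]))
tip (array([393., 269.]), array([414., 290.]), array([403.6, 279.5]))
shaft mid (array([385., 299.]), array([424., 335.]), array([404.2, 317.4]))
```

```bash
python3 - <<'E'
from h import *
import pickle
C=pickle.load(open("w2.pkl","rb"))
i=C["wrist"]["img"][180:300,216:296,::-1]
a=cv2.resize(np.clip((i/255.)**.5*255,0,255).astype(np.uint8),(400,600),interpolation=cv2.INTER_CUBIC)
j=C["top"]["img"][125:185,325:365,::-1]; b=cv2.resize(j,(200,300),interpolation=cv2.INTER_CUBIC)
k=C["scene"]["img"][85:165,253:306,::-1]; d=cv2.resize(k,(398,600),interpolation=cv2.INTER_CUBIC)
cv2.imwrite("pics/t2.png",np.hstack([a,d]))
E
```

```text
(no output)
```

View pics/t2.png

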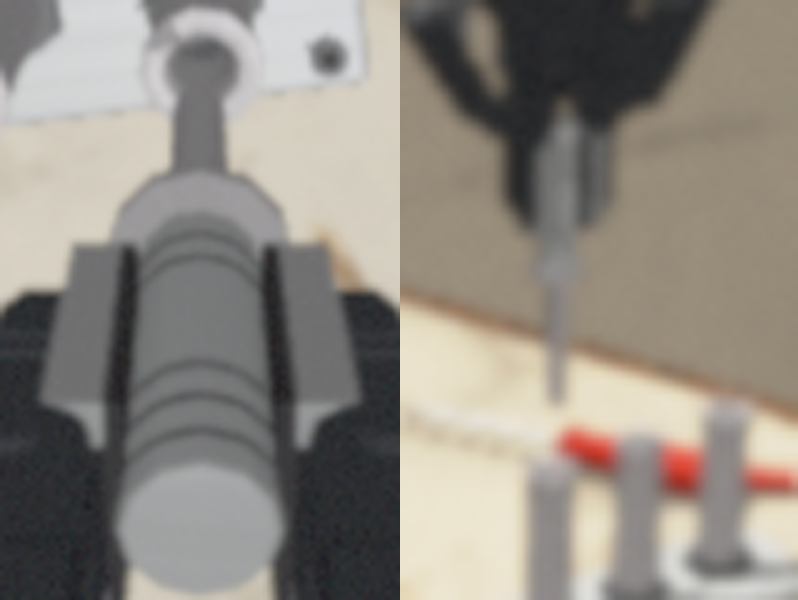

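In the wrist crop (left) the shaft tip is near (203,83), about 7 px above the prediction. In the scene crop (right) the tip at (557,402) is almost directly over the near sleeve's rim at (551,465). I'll lower to just above the rim and compare there, where depth hardly matters.

Emit:
play_rows([
  {"dp": [0, 0, -0.01], "rotation": [0, 0, 0], "jaw": 1},
  {"dp": [0, 0, -0.01], "rotation": [0, 0, 0], "jaw": 1},
  {"dp": [0, 0, 0], "rotation": [0, 0, 0], "jaw": 1},
  {"dp": [0, 0, 0], "rotation": [0, 0, 0], "jaw": 1},
])

```text
clock: 4.47
ee_pos: [0.532, -0.2409, 0.1855]
tool_rot: [-3.142, -0.003, 2.673]
contact_force: [0.3, 0.2, -0.6]
grip_width: 0.013
gripper_force: 49.3
```

```bash
python3 - <<'E'
from h import *
import pickle
C={n:camera(n) for n in("wrist","scene")}; pickle.dump(C,open("w3.pkl","wb")); s=read_state(); e=s["ee_pos"]
print(s["clock"],e,s["tool_rot"],s["contact_force"])
for n,p in dict(collar=e-[0,0,.0385],tip=e-[0,0,.0935],m2=[.5325,-.2405,.085]).items(): print(n,proj(C["wrist"],p).round(1),proj(C["scene"],p,False).round(1))
i=C["wrist"]["img"][165:225,230:283,::-1]
a=cv2.resize(np.clip((i/255.)**.5*255,0,255).astype(np.uint8),(424,480),interpolation=cv2.INTER_CUBIC)
k=C["scene"]["img"][105:165,250:297,::-1]; d=cv2.resize(k,(376,480),interpolation=cv2.INTER_CUBIC)
cv2.imwrite("pics/t3.png",np.hstack([a,d]))
E
```

```text
4.5667 [ 0.53287096 -0.24160523  0.18689471] [-3.14157309e+00 -6.87126846e-04  2.67305530e+00] [ 0.05557446 -0.31396946 -0.94819875]
collar [256.4 235. ] [273.3 126.8]
tip [256.2 205.5] [272.9 143.8]
m2 [257.2 201.1] [272.8 146.5]
```

View pics/t3.png

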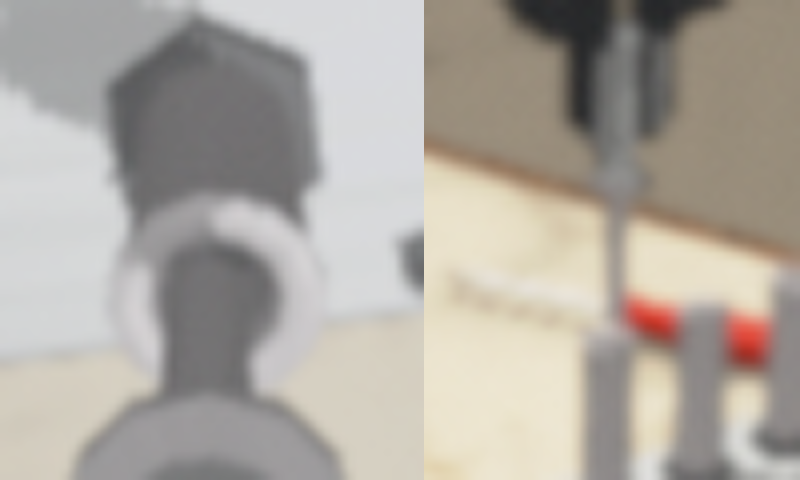

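In the wrist crop (left) the rim centre is at (218,292) and the tip end at about (208,262). In the scene crop (right) the shaft at x=617 is slightly right of the rim centre at 607. Both put the tip about 5 mm toward -x and 1.5 mm toward +y of the bore, so I'll correct by (+5, -1.5) mm and lower gently.

Emit:
play_rows([
  {"dp": [0.005, -0.0015, 0], "rotation": [0, 0, 0], "jaw": 1},
  {"dp": [0, 0, 0], "rotation": [0, 0, 0], "jaw": 1},
  {"dp": [0, 0, -0.004], "rotation": [0, 0, 0], "jaw": 1},
  {"dp": [0, 0, -0.004], "rotation": [0, 0, 0], "jaw": 1},
  {"dp": [0, 0, 0], "rotation": [0, 0, 0], "jaw": 1},
])

```text
clock: 4.98
ee_pos: [0.5373, -0.2431, 0.1781]
tool_rot: [-3.142, -0.002, 2.673]
contact_force: [0.2, 0.2, -2.1]
grip_width: 0.0124
gripper_force: 49.4
```

Emit:
play_rows([
  {"dp": [0, 0, -0.003], "rotation": [0, 0, 0], "jaw": 1},
  {"dp": [0, 0, -0.003], "rotation": [0, 0, 0], "jaw": 1},
  {"dp": [0, 0, 0], "rotation": [0, 0, 0], "jaw": 1},
])

```text
clock: 5.23
ee_pos: [0.5372, -0.2429, 0.1726]
tool_rot: [3.141, -0.002, 2.673]
contact_force: [-1.1, -0.0, 0.3]
grip_width: 0.0123
gripper_force: 49.5
```

No vertical force with the tip below the rim, so it is in the flare. I'll continue down to the plug.

Emit:
play_rows([
  {"dp": [0, 0, -0.003], "rotation": [0, 0, 0], "jaw": 1},
  {"dp": [0, 0, -0.003], "rotation": [0, 0, 0], "jaw": 1},
  {"dp": [0, 0, 0], "rotation": [0, 0, 0], "jaw": 1},
])

```text
clock: 5.48
ee_pos: [0.5368, -0.2425, 0.166]
tool_rot: [3.141, -0.003, 2.673]
contact_force: [-1.8, 2.4, -0.9]
grip_width: 0.0126
gripper_force: 49.4
```

Emit:
play_rows([
  {"dp": [0, 0, -0.003], "rotation": [0, 0, 0], "jaw": 1},
  {"dp": [0, 0, 0], "rotation": [0, 0, 0], "jaw": 1},
])

```text
clock: 5.65
ee_pos: [0.537, -0.2426, 0.1633]
tool_rot: [3.141, -0.003, 2.673]
contact_force: [-4.0, 2.8, 0.8]
grip_width: 0.0129
gripper_force: 49.6
```

Emit:
play_rows([
  {"dp": [-0.0015, 0.001, 0], "rotation": [0, 0, 0], "jaw": 1},
  {"dp": [0, 0, 0], "rotation": [0, 0, 0], "jaw": 1},
  {"dp": [0, 0, 0], "rotation": [0, 0, 0], "jaw": 1},
])

```text
clock: 5.9
ee_pos: [0.5363, -0.2422, 0.1637]
tool_rot: [3.142, -0.0, 2.673]
contact_force: [-1.5, 1.5, -2.1]
grip_width: 0.0127
gripper_force: 49.2
```

Emit:
play_rows([
  {"dp": [0, 0, -0.003], "rotation": [0, 0, 0], "jaw": 1},
  {"dp": [0, 0, -0.002], "rotation": [0, 0, 0], "jaw": 1},
  {"dp": [0, 0, 0], "rotation": [0, 0, 0], "jaw": 1},
])

```text
clock: 6.15
ee_pos: [0.5364, -0.2423, 0.1591]
tool_rot: [3.142, -0.0, 2.673]
contact_force: [-2.2, 2.2, -0.4]
grip_width: 0.0126
gripper_force: 49.6
```

Emit:
play_rows([
  {"dp": [-0.001, 0.001, -0.002], "rotation": [0, 0, 0], "jaw": 1},
  {"dp": [0, 0, -0.002], "rotation": [0, 0, 0], "jaw": 1},
  {"dp": [0, 0, 0], "rotation": [0, 0, 0], "jaw": 1},
])

```text
clock: 6.4
ee_pos: [0.5361, -0.2418, 0.1559]
tool_rot: [-3.141, 0.002, 2.673]
contact_force: [-2.3, 1.0, 2.5]
grip_width: 0.0127
gripper_force: 49.8
```

Emit:
play_rows([
  {"dp": [0, 0, -0.002], "rotation": [0, 0, 0], "jaw": 1},
  {"dp": [0, 0, 0], "rotation": [0, 0, 0], "jaw": 1},
])

```text
clock: 6.57
ee_pos: [0.5363, -0.242, 0.1548]
tool_rot: [-3.141, 0.002, 2.673]
contact_force: [-2.5, 1.2, 6.1]
grip_width: 0.0127
gripper_force: 50.4
```

Emit:
play_rows([
  {"dp": [0, 0, -0.002], "rotation": [0, 0, 0], "jaw": 1},
  {"dp": [0, 0, -0.001], "rotation": [0, 0, 0], "jaw": 1},
  {"dp": [0, 0, 0], "rotation": [0, 0, 0], "jaw": 1},
])

```text
clock: 6.82
ee_pos: [0.5364, -0.242, 0.1523]
tool_rot: [-3.141, 0.003, 2.673]
contact_force: [-3.4, 2.6, 9.4]
grip_width: 0.0129
gripper_force: 50.6
```

Emit:
play_rows([
  {"dp": [0, 0, -0.002], "rotation": [0, 0, 0], "jaw": 1},
  {"dp": [0, 0, 0], "rotation": [0, 0, 0], "jaw": 1},
])

```text
clock: 6.98
ee_pos: [0.5364, -0.242, 0.1505]
tool_rot: [-3.141, 0.003, 2.673]
contact_force: [-3.3, 1.5, 10.3]
grip_width: 0.0128
gripper_force: 50.6
```

The force levels off near 10 N while descending, so this plug seems to be the moving one. I'll keep going.

Emit:
play_rows([
  {"dp": [0, 0, -0.002], "rotation": [0, 0, 0], "jaw": 1},
  {"dp": [0, 0, -0.002], "rotation": [0, 0, 0], "jaw": 1},
  {"dp": [0, 0, -0.002], "rotation": [0, 0, 0], "jaw": 1},
  {"dp": [0, 0, 0], "rotation": [0, 0, 0], "jaw": 1},
])

```text
clock: 7.32
ee_pos: [0.5364, -0.242, 0.1445]
tool_rot: [-3.141, 0.003, 2.673]
contact_force: [-3.3, 2.8, 10.4]
grip_width: 0.0124
gripper_force: 50.7
```

Emit:
play_rows([
  {"dp": [-0.001, 0.0005, -0.002], "rotation": [0, 0, 0], "jaw": 1},
  {"dp": [0, 0, -0.002], "rotation": [0, 0, 0], "jaw": 1},
  {"dp": [0, 0, 0], "rotation": [0, 0, 0], "jaw": 1},
])

```text
clock: 7.57
ee_pos: [0.536, -0.2418, 0.1405]
tool_rot: [-3.141, 0.004, 2.673]
contact_force: [-1.9, 1.4, 8.3]
grip_width: 0.0126
gripper_force: 50.5
```

Emit:
play_rows([
  {"dp": [0, 0, -0.003], "rotation": [0, 0, 0], "jaw": 1},
  {"dp": [0, 0, -0.003], "rotation": [0, 0, 0], "jaw": 1},
  {"dp": [0, 0, -0.002], "rotation": [0, 0, 0], "jaw": 1},
  {"dp": [0, 0, 0], "rotation": [0, 0, 0], "jaw": 1},
])

```text
clock: 7.9
ee_pos: [0.5359, -0.2418, 0.1325]
tool_rot: [-3.141, 0.004, 2.673]
contact_force: [-2.7, 0.7, 7.3]
grip_width: 0.013
gripper_force: 50.6
```

Emit:
play_rows([
  {"dp": [0, 0, -0.002], "rotation": [0, 0, 0], "jaw": 1},
  {"dp": [0, 0, -0.002], "rotation": [0, 0, 0], "jaw": 1},
  {"dp": [0, 0, 0], "rotation": [0, 0, 0], "jaw": 1},
])

```text
clock: 8.15
ee_pos: [0.5359, -0.2418, 0.1286]
tool_rot: [-3.141, 0.004, 2.673]
contact_force: [-3.9, 1.0, 9.3]
grip_width: 0.0129
gripper_force: 50.6
```

Emit:
play_rows([
  {"dp": [0, 0, -0.002], "rotation": [0, 0, 0], "jaw": 1},
  {"dp": [0, 0, 0], "rotation": [0, 0, 0], "jaw": 1},
])

```text
clock: 8.32
ee_pos: [0.5359, -0.2417, 0.1267]
tool_rot: [-3.141, 0.004, 2.673]
contact_force: [-3.2, 1.3, 10.0]
grip_width: 0.0128
gripper_force: 50.6
```

Emit:
play_rows([
  {"dp": [0, 0, -0.0015], "rotation": [0, 0, 0], "jaw": 1},
  {"dp": [0, 0, 0], "rotation": [0, 0, 0], "jaw": 1},
])

```text
clock: 8.48
ee_pos: [0.5359, -0.2418, 0.1252]
tool_rot: [-3.141, 0.004, 2.673]
contact_force: [-3.4, 1.5, 10.7]
grip_width: 0.0125
gripper_force: 50.6
```

Emit:
play_rows([
  {"dp": [0, 0, -0.001], "rotation": [0, 0, 0], "jaw": 1},
  {"dp": [0, 0, 0], "rotation": [0, 0, 0], "jaw": 1},
])

```text
clock: 8.65
ee_pos: [0.5359, -0.2418, 0.1243]
tool_rot: [-3.141, 0.004, 2.673]
contact_force: [-4.1, 2.3, 10.5]
grip_width: 0.0126
gripper_force: 50.7
```

Emit:
play_rows([
  {"dp": [0, 0, -0.001], "rotation": [0, 0, 0], "jaw": 1},
  {"dp": [0, 0, 0], "rotation": [0, 0, 0], "jaw": 1},
])

```text
clock: 8.82
ee_pos: [0.5359, -0.2418, 0.1234]
tool_rot: [-3.141, 0.004, 2.673]
contact_force: [-4.5, 3.0, 11.3]
grip_width: 0.0129
gripper_force: 50.8
```

Emit:
play_rows([
  {"dp": [0, 0, -0.001], "rotation": [0, 0, 0], "jaw": 1},
  {"dp": [0, 0, 0], "rotation": [0, 0, 0], "jaw": 1},
])

```text
clock: 8.98
ee_pos: [0.5359, -0.2418, 0.1234]
tool_rot: [-3.141, 0.004, 2.673]
contact_force: [-6.9, 2.8, 17.6]
grip_width: 0.0128
gripper_force: 51.4
```

The force jumps with no further motion, so the collar is on the rim. I'll release, back up and look.

Emit:
play_rows([
  {"dp": [0, 0, 0.001], "rotation": [0, 0, 0], "jaw": 0.4},
  {"dp": [0, 0, 0], "rotation": [0, 0, 0], "jaw": 0.4},
  {"dp": [0, 0, 0], "rotation": [0, 0, 0], "jaw": 0.4},
  {"dp": [0, 0, 0], "rotation": [0, 0, 0], "jaw": 0.4},
  {"dp": [0, 0, 0.02], "rotation": [0, 0, 0], "jaw": 0.4},
  {"dp": [0, 0, 0.03], "rotation": [0, 0, 0], "jaw": 0.4},
  {"dp": [0, 0, 0.03], "rotation": [0, 0, 0], "jaw": 0.4},
  {"dp": [0, 0, 0.02], "rotation": [0, 0, 0], "jaw": 0.4},
  {"dp": [0, 0, 0], "rotation": [0, 0, 0], "jaw": 0.4},
  {"dp": [0, 0, 0], "rotation": [0, 0, 0], "jaw": 0.4},
])

```text
clock: 9.82
ee_pos: [0.5356, -0.2414, 0.2223]
tool_rot: [-3.142, 0.004, 2.673]
contact_force: [0.2, 0.4, -0.6]
grip_width: 0.0515
gripper_force: 0.0
```

```bash
python3 - <<'E'
from h import *
C={n:camera(n) for n in("wrist","scene")}; s=read_state()
print(s["clock"],s["ee_pos"],s["contact_force"])
m=np.array([.5325,-.2405,.085])
for n,z in(("top",.06),("collar",.004)): print(n,((proj(C["wrist"],m+[0,0,z])-[196,132])*3.333).round(),((proj(C["scene"],m+[0,0,z],False)-[245,95])*7.5+[400,0]).round())
a=cv2.resize(C["wrist"]["img"][132:276,196:316,::-1],(400,480),interpolation=cv2.INTER_CUBIC)
d=cv2.resize(C["scene"]["img"][95:159,245:298,::-1],(398,480),interpolation=cv2.INTER_CUBIC)
cv2.imwrite("pics/t4.png",np.hstack([a,d]))
E
```

```text
9.9167 [ 0.53379697 -0.24050825  0.21933138] [-0.62697487 -0.33400518 -0.02931685]
top [199. 246.] [611. 248.]
collar [199. 178.] [609. 377.]
```

View pics/t4.png

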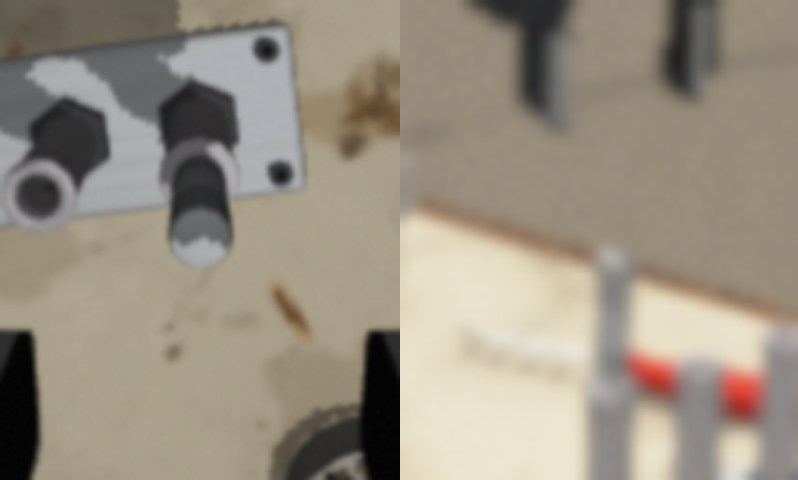

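The rod stands in the near sleeve with its handle top at wrist crop (200,237) against the seated-and-upright prediction of (199,246). The scene view agrees, with the top at (613,250) against (611,248). I'll close the fingers and press on the flat top to make sure it is home.

Emit:
play_rows([
  {"dp": [-0.001, 0, 0], "rotation": [0, 0, 0], "jaw": 1},
  {"dp": [0, 0, 0], "rotation": [0, 0, 0], "jaw": 1},
  {"dp": [0, 0, 0], "rotation": [0, 0, 0], "jaw": 1},
  {"dp": [0, 0, 0], "rotation": [0, 0, 0], "jaw": 1},
  {"dp": [0, 0, 0], "rotation": [0, 0, 0], "jaw": 1},
  {"dp": [0, 0, -0.02], "rotation": [0, 0, 0], "jaw": 1},
  {"dp": [0, 0, -0.015], "rotation": [0, 0, 0], "jaw": 1},
  {"dp": [0, 0, -0.01], "rotation": [0, 0, 0], "jaw": 1},
  {"dp": [0, 0, 0], "rotation": [0, 0, 0], "jaw": 1},
  {"dp": [0, 0, 0], "rotation": [0, 0, 0], "jaw": 1},
])

```text
clock: 10.75
ee_pos: [0.533, -0.2406, 0.1751]
tool_rot: [3.142, -0.002, 2.673]
contact_force: [0.7, -0.8, 0.8]
grip_width: 0.0
gripper_force: 0.0
```

Emit:
play_rows([
  {"dp": [0, 0, -0.003], "rotation": [0, 0, 0], "jaw": 1},
  {"dp": [0, 0, -0.003], "rotation": [0, 0, 0], "jaw": 1},
  {"dp": [0, 0, 0], "rotation": [0, 0, 0], "jaw": 1},
])

```text
clock: 11.0
ee_pos: [0.5337, -0.2409, 0.17]
tool_rot: [-3.142, 0.001, 2.673]
contact_force: [-0.1, -0.2, -0.1]
grip_width: 0.0
gripper_force: 0.0
```

Emit:
play_rows([
  {"dp": [0, 0, -0.002], "rotation": [0, 0, 0], "jaw": 1},
  {"dp": [0, 0, -0.002], "rotation": [0, 0, 0], "jaw": 1},
  {"dp": [0, 0, 0], "rotation": [0, 0, 0], "jaw": 1},
])

```text
clock: 11.25
ee_pos: [0.5333, -0.2407, 0.1655]
tool_rot: [-3.142, -0.0, 2.673]
contact_force: [-0.6, -0.4, 0.1]
grip_width: -0.0
gripper_force: 0.0
```

Emit:
play_rows([
  {"dp": [0, 0, -0.002], "rotation": [0, 0, 0], "jaw": 1},
  {"dp": [0, 0, 0], "rotation": [0, 0, 0], "jaw": 1},
])

```text
clock: 11.42
ee_pos: [0.5339, -0.241, 0.1643]
tool_rot: [-3.142, 0.001, 2.673]
contact_force: [0.3, 0.2, 0.8]
grip_width: -0.0003
gripper_force: 0.4
```

Emit:
play_rows([
  {"dp": [0, 0, -0.001], "rotation": [0, 0, 0], "jaw": 1},
  {"dp": [0, 0, 0], "rotation": [0, 0, 0], "jaw": 1},
])

```text
clock: 11.58
ee_pos: [0.5343, -0.2413, 0.1641]
tool_rot: [-3.142, 0.002, 2.673]
contact_force: [0.3, -0.6, 5.6]
grip_width: -0.0002
gripper_force: 2.6
```

Contact comes at TCP z=0.164, exactly the fully seated height (0.145 + 0.019). One firm press, then retreat.

Emit:
play_rows([
  {"dp": [0, 0, -0.002], "rotation": [0, 0, 0], "jaw": 1},
  {"dp": [0, 0, 0], "rotation": [0, 0, 0], "jaw": 1},
])

```text
clock: 11.75
ee_pos: [0.5353, -0.2417, 0.164]
tool_rot: [3.142, 0.005, 2.673]
contact_force: [-0.6, 0.1, 11.5]
grip_width: 0.0
gripper_force: 5.8
```

Emit:
play_rows([
  {"dp": [0, 0, 0.01], "rotation": [0, 0, 0], "jaw": 1},
  {"dp": [0, 0, 0.03], "rotation": [0, 0, 0], "jaw": 1},
  {"dp": [0, 0, 0.03], "rotation": [0, 0, 0], "jaw": 1},
  {"dp": [-0.02, 0.03, 0], "rotation": [0, 0, 0], "jaw": 1},
  {"dp": [-0.02, 0.03, 0], "rotation": [0, 0, 0], "jaw": 1},
  {"dp": [0, 0.03, 0], "rotation": [0, 0, 0], "jaw": 1},
  {"dp": [0, 0, 0], "rotation": [0, 0, 0], "jaw": 1},
  {"dp": [0, 0, 0], "rotation": [0, 0, 0], "jaw": 1},
])

```text
clock: 12.42
ee_pos: [0.4932, -0.1497, 0.231]
tool_rot: [-3.142, 0.0, 2.675]
contact_force: [-0.1, -0.7, -0.9]
grip_width: 0.0001
gripper_force: 0.0
```

```bash
python3 - <<'E'
from h import *
C={n:camera(n) for n in("wrist","top")}; s=read_state(); print(s["clock"],s["ee_pos"],s["contact_force"])
w=C["wrist"]; cv2.imwrite("pics/t5.png",np.hstack([cv2.resize(w["img"][:,:,::-1],(400,300)),cv2.resize(C["top"]["img"][145:205,315:395,::-1],(400,300),interpolation=cv2.INTER_CUBIC)]))
m=np.array([.5325,-.2405,.085])
for z in(.06,.002): print((proj(w,m+[0,0,z])*.78125).round(),((proj(C["top"],m+[0,0,z],False)-[315,145])*5+[400,0]).round())
E
```

```text
12.5167 [ 0.49372824 -0.15114461  0.23094605] [ 0.73054561 -0.12048895  0.56237407]
[143. 226.] [577.  52.]
[152. 201.] [547.  76.]
```

View pics/t5.png

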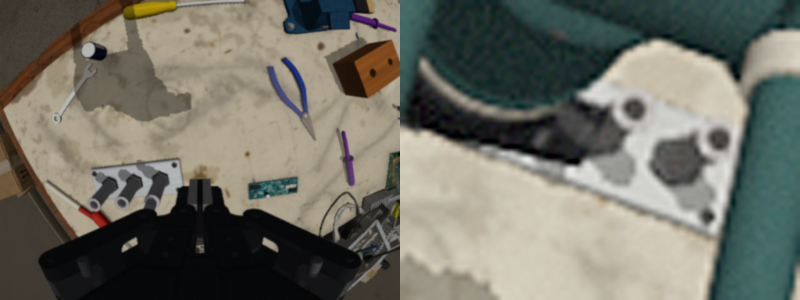

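The wrist view is too small to show the rod clearly, expected near (143,226). The top view is blocked by the arm. I'll use my last picture for a zoom.

```bash
python3 - <<'E'
from h import *
C={n:camera(n) for n in("wrist","scene")}
a=cv2.resize(C["wrist"]["img"][195:315,150:250,::-1],(400,480),interpolation=cv2.INTER_CUBIC)
d=cv2.resize(C["scene"]["img"][95:191,245:325,::-1],(400,480),interpolation=cv2.INTER_CUBIC)
m=np.array([.5325,-.2405,.085])
for z in(.06,.002): print(((proj(C["wrist"],m+[0,0,z])-[150,195])*4).round(),((proj(C["scene"],m+[0,0,z],False)-[245,95])*5+[400,0]).round())
cv2.imwrite("pics/t6.png",np.hstack([np.clip((a/255.)**.6*255,0,255).astype(np.uint8),d]))
E
```

```text
[135. 373.] [541. 165.]
[183. 247.] [539. 254.]
```

View pics/t6.png

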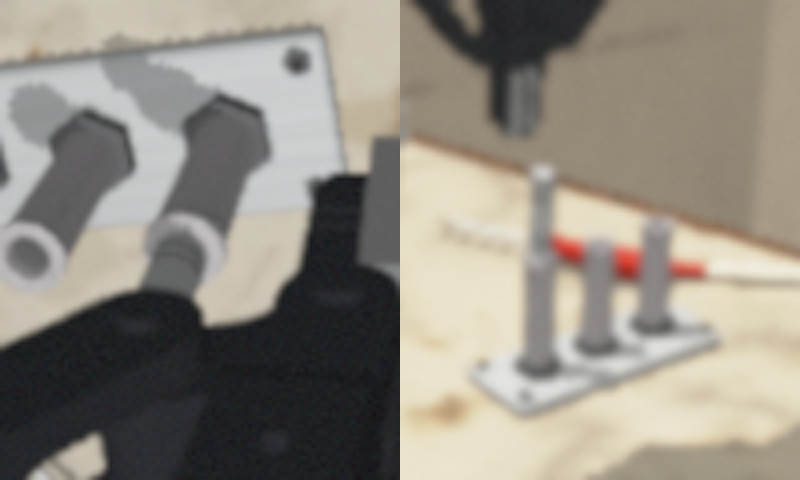

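The scene crop (right) shows the rod upright in the near sleeve, collar on the rim at (539,256) and handle top at (542,168), both matching the fully home prediction. The gripper is clear, so I'll hand in.

```bash
python3 -c "
from plant import finish_job
print(finish_job())"
```

```text
the job is handed in; nothing more can be done
None
```

I pushed the loose plug down in the +45 mm end sleeve (mouth2; it slid at about 10 N, so the other two were not probed), left the rod standing there with its collar on the rim, and handed the job in at about 12.6 s; no verdict came back.

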